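Lock the bronze shift fork to its rail and draw it into fourth

ROBOT

A 6-joint arm with a two-finger parallel gripper is mounted at the origin on the work surface. World frame = base frame: x ahead of the robot, y to its left, z up, the work surface at z = 0. Lengths are in m, angles in rad, forces in N, time in s.
With the tool pointing down it reaches from about 0.425 to 0.925 m from the base axis. Payload 12.5 kg.
Tool frame: the origin (TCP) lies at the centre of the arm's flange, where the gripper is bolted on; the fingertips stand 173 mm ahead of it and the grasp point (between the pads) lies bot.grip_point_offset ahead of it (bot.grip_point_offset is the distance from the TCP to the grasp point, in m); z points along the fingers, y is the line along which they close (so a half turn about z gives the same grasp; the last joint's range is limited). The gripper opens to 85 mm and grips with 20 to 120 N. Pads are 22 mm wide; open, the fingers measure 114 mm over their backs; the gripper's body (76 mm by 85 mm) begins 54 mm behind the grasp point. The pads swing forward as they close: fully open they stand 13 mm farther back than shut.
Start: joints at [-1.316, 0.491, 1.559, -0, 1.092, -0.106], TCP at [0.221, -0.585, 0.405] pointing down, gripper open.
Joint ranges: [-3.1, 3.1], [-0.84, 2.19], [0.05, 2.79], [-1.13, 4.28], [0.06, 2.93], [-2.69, 2.69]. Speed limits (rad/s): [2.22, 2.22, 2.79, 3.14, 3.14, 3.14].

INTERFACE

Orientations are given as a rotation vector (axis times angle).
In Python, from cell import bot, get_image gives the robot as it stands.
- The arm moves only by the shell command python3 -m creep 'ROWS' [FORCE]. ROWS is JSON, a list of rows, each an object with "turn": the turn, a rotation vector about the world's x, y, z in rad, a list of three; "dp": the shift along the world's x, y, z in mm, a list of three; "claw": the closure, from 0 (fully open) to 1 (shut). A call has 1 to 20 rows; each row is the pose to reach, as a shift and turn from the pose commanded when the call began; what a row does not reach only later rows make up. A row lasts 1/12 s, in which the tool goes at most 41.7 mm and 7.16 degrees, less where a joint would pass 70% of its speed; a pose out of reach is approached as far as the arm can. A call with a gripper value outside its range is refused whole. The fingers move at their own pace and stop on an object; FORCE is the grip in N (left out, the last holds). Time passes only in rows, so rows that repeat a pose let the fingers close. It gives the time, the measured TCP pose, the force, the opening and the grip force at its end, in the units of the state.
- bot.get_state(): the state, without advancing time (a new reading comes with each control period).
- get_image(name): name is "side" or "top" or "wrist"; returns a dict with "img" (420x560x3 uint8, blue, green, red), "z_map" (420x560 float32, m along the optical axis (not along the pixel's ray), 0 where there is no reading), "fov_y" (degrees; the focal length in pixels is half the picture's height over the tangent of half this angle, whatever the lens; pixels are square), "cx", "cy" (the principal point, pixels), "view" (4x4, takes a point from world to camera coordinates); the wrist camera has in their place "T_tool_cam" (4x4, takes a point from camera to tool coordinates, whose origin is the TCP and whose axes are the flange's). Camera axes: x right, y up, looking along -z (the intrinsics and any distortion apply to the point x, -y, -z); pixel columns grow to the right and rows downward; lengths in m; the calibration is good to about 2 mm. A picture is of the moment at which its call begins: read the wrist's pose just before it.
- bot.job_done(): hands the job in; it is judged then, once.
The state is a dict: "clock": time; "q": joint angles; "qd": joint speeds; "joint_torque": joint torques, N m; "ee_pos": TCP position; "orientation": TCP orientation; "force": force on the tool from outside, world axes, zero at the start; "moment": the same for the moment, N m; "grip_width": opening from 0.0 (shut) to 1.0 (fully open); "grip_force": force on a finger pad.
Only numpy, scipy, OpenCV 4.12 (cv2) and the standard library are available. Lean on these libraries where they do the work, as an engineer would, in place of code of your own. Each camera call takes 0.05 s, during which the arm holds its last target. There are 200 camera calls.

TASK

Take the loose round-headed lock pin out of the wooden block and push it fully home through the bronze shift fork and its rail, so that its head sits on the fork. Then slide that fork by its two jaws towards the input shaft, past neutral, until you feel the rail's detent ball drop into the fourth-gear notch, and finish holding it there: keep gripping the jaws, with the rail fully in the notch, so that I can gauge the fork. Leave the other two rails in neutral and do not disturb the bolts in the block or the things lying on the bench.

Things in the scene. Friction and masses are not known exactly. Their poses are not given: they have to be found in the camera images.
- gearbox: Open-topped aluminium gearbox case on timber bearers, fixed to the bench; 190 mm (x) by 250 mm (y), long sides 130 mm high. Origin at the centre of its underside, on the bench. Three 18 mm steel selector rails run along its y axis, their axes 140 mm above the bench, at x = -44, 0 and +44 mm. End walls: inner faces at y = +-105 mm, 165 mm high. The input shaft sticks out of the +y end.
- input_shaft (a point): Tip of the splined input shaft (22 mm thick, 75 mm long, its axis 75 mm above the bench), 200 mm from the gearbox's origin on its +y side: the direction of fourth gear. On the end wall above it are three detent plugs, up to 175 mm above the bench.
- fork: Bronze shift fork on the middle rail. Origin on the rail's axis, 140 mm above the bench, below the pin hole; axes parallel to the gearbox's. Hub top is flat, 18 mm above the origin, 26 mm wide (x), 34 mm long (y) round the hole. Until pinned, the fork slides loose on the rail, 12 mm either way at about 2.5 N; it starts with its hole over the rail's hole.
- fork_hole (a point): Centre of the mouth of the vertical pin hole, on the flat top of the bronze hub, 158 mm above the bench. The hole is 9 mm wide with a 1.5 mm chamfer and goes straight down through hub and rail (36 mm in all, open below).
- fork_jaws (a point): Centre of the top of the fork's two jaws, 194 mm above the bench, 44 mm to the +y side of the hole: two plates 22 mm wide (x), 8 mm thick (y), 36 mm high, 12 mm apart, so 28 mm over their outer faces. Pinch across those from above, by the upper 20 mm. The seated pin's head stands 14 mm above the hub. Neighbour rails have equal jaws 44 mm to either side (x).
- rail (a joint): Position of the middle rail in m, growing towards the input shaft, -0.025 to 0.026. A sprung ball drops into V notches 10 mm wide at 0 (neutral), +0.018 (fourth), -0.018 (third). Some 10 to 16 N at the fork drive it out of a notch, 2 to 6 N along the land between; over the last 3 mm the ball pulls the rail in. Starts in neutral or up to 11 mm to the third-gear side.
- rail_near (a joint): Position in m of the neighbour rail nearer the robot (gearbox x = -44 mm), with its dark steel fork and jaws already pinned. Starts at 0 (neutral) and must stay there; about 8 N would move it.
- rail_far (a joint): The same for the neighbour rail on the far side (gearbox x = +44 mm).
- lock_pin: The loose bright steel lock pin, standing upright in one of the block's three holes: a shank 8 mm thick and 38 mm long with a tapered tip, under a round head 16 mm across and 14 mm high with a red dot on top; 52 mm long over all, about 40 g. Origin at the tip of the shank, z along the pin towards the head.
- lock_pin_shoulder (a point): Centre of the underside of the pin's head, 38 mm above the tip. It stands 50.5 mm above the bench while the pin is in the block.
- fastener_block: Drilled wooden block, fixed: 60 mm (x) by 160 mm (y) by 50 mm high, origin at the centre of its underside. Three upright holes, 10 mm wide and 37.5 mm deep, at y = -50, 0 and +50 mm, hold the lock pin and two bolts in any order.
- bolt_a: Black hex-head bolt, 8 mm by 38 mm, head 20 mm across and 9 mm high, standing in the block; origin at the tip of its shank. Stays where it is.
- bolt_b: A second such bolt in the block. Stays where it is.
- synchro_ring: Loose brass synchro ring, 68 mm across, 10 mm high, lying on the bench; origin at the centre of its underside. Not to be disturbed.
- bearing: Loose steel ball bearing, 62 mm across, 16 mm high, lying on the bench; origin at the centre of its underside. Not to be disturbed.
- mallet: Soft-faced mallet lying on the bench, 270 mm long, 38 mm high at the head; origin on the bench near the middle of its handle. Not to be disturbed.
- spanner: Steel combination spanner, 190 mm, 8 mm high, lying on the bench; origin at its middle. Not to be disturbed.
- spray_can: Aerosol can, silver with a blue band, standing on the bench, 66 mm across, 190 mm high; origin at the centre of its underside. Not to be disturbed.

How it is judged:
By the outcome, as a careful person would: the job done as asked, in the order asked, and still so for the second after the job is handed in, while the arm keeps its last pose, push and grip.
It also fails if it takes over 61 s, if anything falls off the work surface, if the arm or the gripper's body presses on something with over 40 N, if the wrist force passes 120 N, or if a joint passes its speed limit or range.

## Working session

There is one attempt and no reset: what is moved stays moved. The work goes in short steps, Python scripts to look and compute and a shell command to move; the robot and the scene stay as the last step left them, time stands still between calls to the robot, and variables do not carry over. Pictures are saved under pics/ and viewed, at most 10 in all, crops included, and the job is handed in when it is done.

```bash
mkdir -p pics; ls; cat > h.py <<'E'
import numpy as np, cv2
from cell import bot, get_image
from scipy.spatial.transform import Rotation as R
def grab(n):
    s=bot.get_state(); d=get_image(n)
    if n=="wrist":
        T=np.eye(4); T[:3,:3]=R.from_rotvec(s["orientation"]).as_matrix(); T[:3,3]=s["ee_pos"]
        d["c2w"]=T@d["T_tool_cam"]
    else: d["c2w"]=np.linalg.inv(d["view"])
    d["f"]=210/np.tan(np.radians(d["fov_y"])/2)
    return d
def pts(d):
    v,u=np.mgrid[:420,:560]; z=d["z_map"]
    P=np.stack([(u-d["cx"])*z/d["f"],-(v-d["cy"])*z/d["f"],-z,np.ones_like(z)],-1)
    return (P@d["c2w"].T)[...,:3]
def ray(d,u,v,h):  # pixel -> world at height h
    r=d["c2w"][:3,:3]@np.array([(u-d["cx"])/d["f"],-(v-d["cy"])/d["f"],-1]); o=d["c2w"][:3,3]
    return o+r*(h-o[2])/r[2]
E
python3 - <<'E'
from h import *
for n in ["top","side","wrist"]:
    d=grab(n); cv2.imwrite(f"pics/{n}0.png",d["img"]); np.savez(f"{n}0.npz",**d)
    print(n,{k:(v if np.size(v)<5 else 0) for k,v in d.items()}, d["c2w"].round(3).tolist())
print(bot.get_state(),bot.grip_point_offset)
E
```

```text
pics
top {'img': 0, 'z_map': 0, 'fov_y': 48.90803768715407, 'cx': 279.9134086781658, 'cy': 212.0870914373667, 'view': 0, 'c2w': 0, 'f': np.float64(461.78466477692166)} [[-0.029, 0.993, -0.116, 0.392], [-1.0, -0.029, 0.003, -0.014], [0.0, 0.116, 0.993, 1.382], [0.0, 0.0, 0.0, 1.0]]
side {'img': 0, 'z_map': 0, 'fov_y': 44.049367290183305, 'cx': 278.8484609795299, 'cy': 210.1950128267196, 'view': 0, 'c2w': 0, 'f': np.float64(519.1242296647563)} [[-0.956, 0.206, -0.21, 0.252], [-0.294, -0.668, 0.684, 0.852], [0.001, 0.715, 0.699, 1.031], [0.0, 0.0, 0.0, 1.0]]
wrist {'img': 0, 'z_map': 0, 'fov_y': 64.24750737130107, 'cx': 282.6458452057336, 'cy': 210.11695675503893, 'T_tool_cam': 0, 'c2w': 0, 'f': np.float64(334.46057877168886)} [[0.353, 0.903, 0.246, 0.282], [-0.936, 0.341, 0.092, -0.561], [-0.001, -0.263, 0.965, 0.374], [0.0, 0.0, 0.0, 1.0]]
{'clock': 0.15, 'q': array([-1.31561629e+00,  4.91394726e-01,  1.55929977e+00, -2.57988518e-05,
        1.09166203e+00, -1.05631430e-01]), 'qd': array([-0.00237566, -0.00194905, -0.00212569,  0.00157635,  0.00125712,
       -0.00117686]), 'joint_torque': array([ 5.22222199e-04, -6.18707156e+01, -2.61694390e+01, -1.92764687e-04,
        3.21378626e-03,  1.03414203e-05]), 'ee_pos': array([ 0.22064252, -0.58473867,  0.40428164]), 'orientation': array([-3.08985661e+00, -5.63574014e-01,  1.25461351e-04]), 'force': array([-0.17625741,  0.50900615, -1.19779536]), 'moment': array([-0.01388587, -0.00896951, -0.01014572]), 'grip_force': 0.0, 'grip_width': 1.003539205311834} 0.1547
```

View pics/top0.png

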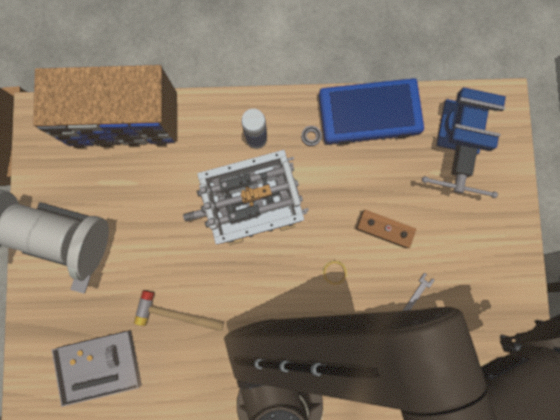

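View pics/side0.png

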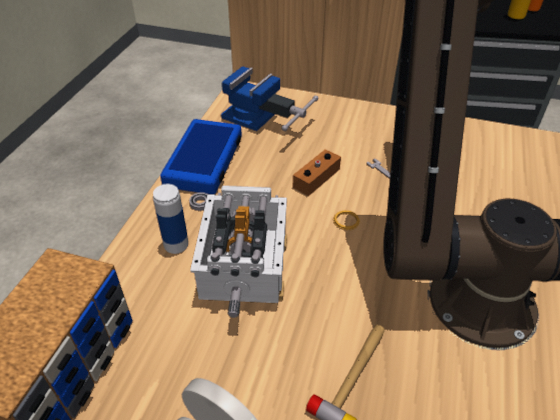

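The top view shows the gearbox near (250,197) with its input shaft to the left at (190,215), which is world +y. The block is near (387,229) with the pin in its middle hole. The side view agrees: the bright pin is in the middle, with bolts on either side.

```bash
python3 - <<'E'
from h import *
d=dict(np.load("top0.npz")); P=pts(d)
def reg(m,u0,u1,v0,v1):
    M=np.zeros((420,560),bool); M[v0:v1,u0:u1]=1; return P[M&m]
Z=P[...,2]
def rect(Q): 
    r=cv2.minAreaRect((Q[:,:2]*1000).astype(np.float32)); return [np.round(x,1) for x in r],len(Q),np.median(Q[:,2])
print("block",rect(reg((Z>.04)&(Z<.06),350,420,205,250)))
print("case",rect(reg((Z>.115)&(Z<.18),195,310,145,245)))
print("bench",np.median(P[250:300,250:320,2]))
s=dict(np.load("side0.npz"));PS=pts(s)
Zs=PS[...,2]
for n,(u0,u1,v0,v1,a,b) in dict(block=(285,350,145,200,.042,.056),case=(190,295,180,305,.12,.18)).items():
    M=np.zeros((420,560),bool);M[v0:v1,u0:u1]=1
    print(n,rect(PS[M&(Zs>a)&(Zs<b)]))
# bronze & pin
a=cv2.resize(d["img"][150:240,190:310],None,fx=5,fy=5,interpolation=cv2.INTER_CUBIC)
b=cv2.resize(d["img"][205:255,350:425],None,fx=2.5,fy=2.5,interpolation=cv2.INTER_CUBIC)
a[:b.shape[0],-b.shape[1]:]=b
c=cv2.resize(s["img"][180:310,190:295],None,fx=2,fy=2)
o=np.zeros((450,800,3),np.uint8);o[:,:600]=a;
o[:260,600-0:600+200]=c[:,:200];cv2.imwrite("pics/c1.png",o)
E
```

```text
block ([array([ 490.5, -325.7]), array([161.6,  61.1]), np.float64(67.1)], 1114, np.float64(0.049831788442206704))
case ([array([584.8,  59.7]), array([205.8, 281.8]), np.float64(13.6)], 4385, np.float64(0.1458037076034906))
bench -0.0003943208192811465
block ([array([ 494.8, -324.1]), array([166.8,  65.5]), np.float64(66.8)], 715, np.float64(0.04872626885882425))
case ([array([588. ,  64.2]), array([204.4, 281.3]), np.float64(14.0)], 5142, np.float64(0.14565711781139246))
```

View pics/c1.png

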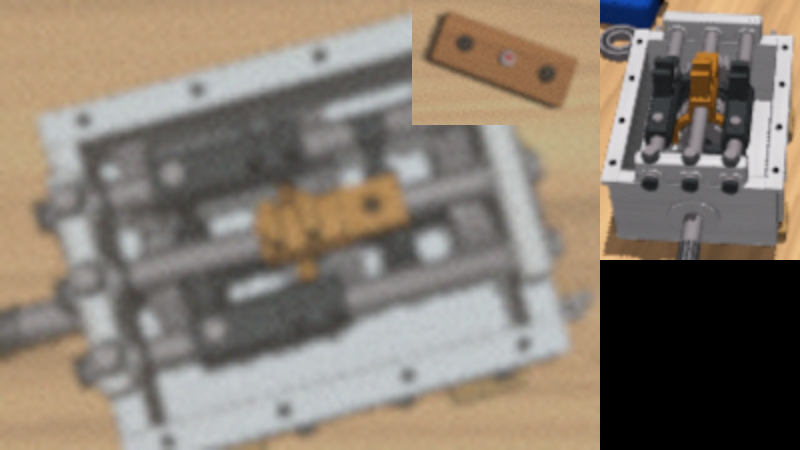

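The enlarged crop shows the fork hole at crop (372,204), which is top-image (264.4,190.8). The pin's red dot is at inset (508,58), top-image (388.4,228.2). Next I work out targets and the required yaw.

```bash
python3 - <<'E'
from h import *
d=dict(np.load("top0.npz"));P=pts(d)
print("pin",ray(d,388,227.8,.0645),"hole",ray(d,264,190.4,.158))
s=bot.get_state();M=R.from_rotvec(s["orientation"]).as_matrix();print(M.round(3).tolist(),"yaw of tool y",np.degrees(np.arctan2(M[1,1],M[0,1])))
# red dot centroid
c=d["img"].astype(float);r=c[...,2]-.5*(c[...,0]+c[...,1])
w=dict(np.load("wrist0.npz"));print(w["T_tool_cam"].round(4).tolist())
E
```

```text
pin [ 0.49159731 -0.3268196   0.0645    ] hole [0.59463321 0.02232795 0.158     ]
[[0.936, 0.353, -0.0], [0.353, -0.936, 0.001], [0.0, -0.001, -1.0]] yaw of tool y -69.32634265628445
[[0.0002, 0.9649, 0.2628, 0.0662], [1.0, -0.0003, 0.0003, -0.0009], [0.0003, 0.2628, -0.9649, 0.0301], [0.0, 0.0, 0.0, 1.0]]
```

View pics/wrist0.png

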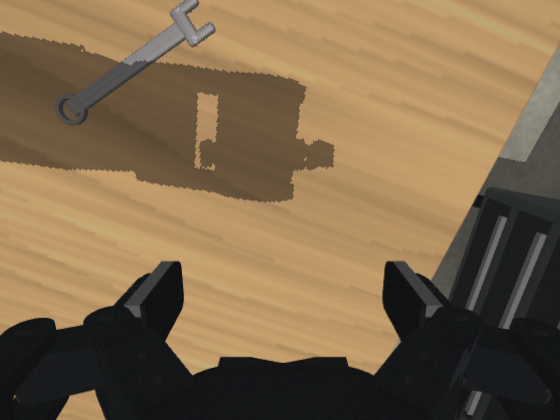

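The wrist view looks past the fingers at the spanner at (130,60), so the camera sits on the tool +x side. I'm moving above the pin, with the tool y axis along gearbox x.

```bash
python3 -m creep '[{"dp":[60,60,0],"turn":[0,0,0.12],"claw":0.5},{"dp":[271,258,-54],"turn":[0,0,1.448],"claw":0.5},{"dp":[271,258,-54],"turn":[0,0,1.448],"claw":0.5},{"dp":[271,258,-54],"turn":[0,0,1.448],"claw":0.5},{"dp":[271,258,-54],"turn":[0,0,1.448],"claw":0.5},{"dp":[271,258,-54],"turn":[0,0,1.448],"claw":0.5},{"dp":[271,258,-54],"turn":[0,0,1.448],"claw":0.5},{"dp":[271,258,-54],"turn":[0,0,1.448],"claw":0.5},{"dp":[271,258,-54],"turn":[0,0,1.448],"claw":0.5},{"dp":[271,258,-54],"turn":[0,0,1.448],"claw":0.5},{"dp":[271,258,-54],"turn":[0,0,1.448],"claw":0.5},{"dp":[271,258,-54],"turn":[0,0,1.448],"claw":0.5},{"dp":[271,258,-54],"turn":[0,0,1.448],"claw":0.5},{"dp":[271,258,-54],"turn":[0,0,1.448],"claw":0.5},{"dp":[271,258,-54],"turn":[0,0,1.448],"claw":0.5},{"dp":[271,258,-54],"turn":[0,0,1.448],"claw":0.5}]' 30
python3 - <<'E'
from h import *
d=grab("wrist");cv2.imwrite("pics/w1.png",d["img"]);np.savez("w1.npz",**d)
s=bot.get_state();print(s["ee_pos"],s["orientation"],s["grip_width"],s["force"])
c=d["img"].astype(float);r=(c[...,2]>c[...,1]*1.8)&(c[...,2]>c[...,0]*1.8)&(c[...,2]>120)
n,l,st,ce=cv2.connectedComponentsWithStats(r.astype(np.uint8))
for i in range(1,n):
    if st[i,4]>5: print(st[i],ce[i],ray(d,*ce[i],.0645),pts(d)[l==i].mean(0))
E
```

```text
clock: 1.48
ee_pos: [0.4915, -0.3269, 0.3507]
orientation: [-1.945, -2.467, -0.0]
force: [-0.0, 1.1, -0.4]
grip_width: 0.498
grip_force: 0.0
[ 0.49150582 -0.32694775  0.35075741] [1.94433403e+00 2.46744375e+00 1.23205610e-04] 0.49520876510023565 [-0.00999659  0.214085    0.18330893]
```

View pics/w1.png

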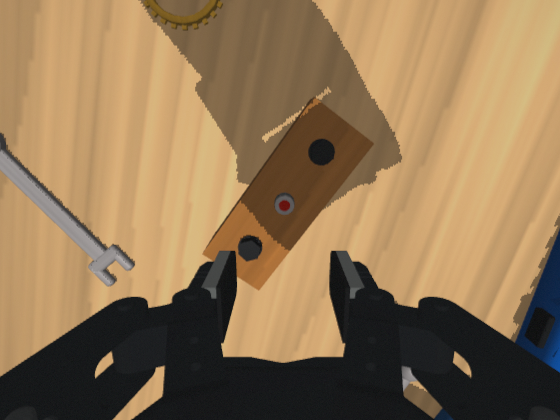

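The red dot is at about (284.5,205). The finger mid-line is at u≈283, so lateral alignment is nearly right. One bolt (250,248) is close by but clear of the fingers.

```bash
python3 - <<'E'
from h import *
d=dict(np.load("w1.npz"));c=d["img"].astype(float)
m=np.zeros((420,560),bool);m[190:220,270:300]=1
r=m&(c[...,2]>1.6*c[...,0])&(c[...,2]>1.6*c[...,1])&(c[...,2]>90)
v,u=np.nonzero(r);print(len(u),u.mean(),v.mean());p=ray(d,u.mean(),v.mean(),.0645);print(p,(p-bot.get_state()["ee_pos"])*1000, pts(d)[r].mean(0))
E
```

```text
96 283.9583333333333 205.14583333333334
[ 0.49184237 -0.32509641  0.0645    ] [   0.33654989    1.85133255 -286.25740954] [ 0.4915778 -0.3242054  0.0681861]
```

```bash
python3 -m creep '[{"dp":[0,1,-40],"turn":[0,0,0],"claw":0.5},{"dp":[0,1,-80],"turn":[0,0,0],"claw":0.5},{"dp":[0,1,-105],"turn":[0,0,0],"claw":0.6},{"dp":[0,1,-118],"turn":[0,0,0],"claw":0.6},{"dp":[0,1,-125],"turn":[0,0,0],"claw":0.6},{"dp":[0,1,-125],"turn":[0,0,0],"claw":0.6},{"dp":[0,1,-125],"turn":[0,0,0],"claw":1},{"dp":[0,1,-125],"turn":[0,0,0],"claw":1},{"dp":[0,1,-125],"turn":[0,0,0],"claw":1},{"dp":[0,1,-125],"turn":[0,0,0],"claw":1},{"dp":[0,1,-125],"turn":[0,0,0],"claw":1},{"dp":[0,1,-125],"turn":[0,0,0],"claw":1}]' 30
python3 -c "
from h import *
s=bot.get_state();print(s['force'],s['grip_width']*85,s['grip_force'],s['ee_pos'])"
```

```text
clock: 2.53
ee_pos: [0.4918, -0.3259, 0.2266]
orientation: [1.941, 2.468, 0.0]
force: [0.6, 0.3, 6.1]
grip_width: 0.165
grip_force: 29.7
[0.59153912 0.3063499  6.14529188] 13.986958283152337 29.731275737285614 [ 0.49182225 -0.32586196  0.22656749]
```

```bash
python3 -m creep '[{"dp":[0,0,15],"turn":[0,0,0],"claw":1},{"dp":[0,0,45],"turn":[0,0,0],"claw":1},{"dp":[0,0,85],"turn":[0,0,0],"claw":1},{"dp":[5,15,122],"turn":[0,0,0],"claw":1},{"dp":[15,50,145],"turn":[0,0,0],"claw":1},{"dp":[25,85,165],"turn":[0,0,0],"claw":1},{"dp":[36,121,180],"turn":[0,0,0],"claw":1},{"dp":[47,158,190],"turn":[0,0,0],"claw":1},{"dp":[58,195,198],"turn":[0,0,0],"claw":1},{"dp":[69,232,203],"turn":[0,0,0],"claw":1},{"dp":[80,270,203],"turn":[0,0,0],"claw":1},{"dp":[90,306,203],"turn":[0,0,0],"claw":1},{"dp":[98,335,203],"turn":[0,0,0],"claw":1},{"dp":[103,348,203],"turn":[0,0,0],"claw":1},{"dp":[103,348,203],"turn":[0,0,0],"claw":1},{"dp":[103,348,203],"turn":[0,0,0],"claw":1},{"dp":[103,348,203],"turn":[0,0,0],"claw":1}]' 50
python3 - <<'E'
from h import *
d=grab("wrist");np.savez("w2.npz",**d)
s=bot.get_state();print(s["ee_pos"],s["force"],s["grip_force"],s["grip_width"])
cv2.imwrite("pics/w2.png",cv2.resize(d["img"][100:400,80:480],(800,600),interpolation=cv2.INTER_CUBIC))
E
```

```text
clock: 3.95
ee_pos: [0.5945, 0.0212, 0.4286]
orientation: [-1.943, -2.469, 0.001]
force: [-0.3, -0.2, -0.9]
grip_width: 0.153
grip_force: 49.1
[0.59444966 0.02094695 0.42867216] [-0.23223821 -0.43592159 -0.43443204] 49.147528409957886 0.1581108605965748
```

View pics/w2.png

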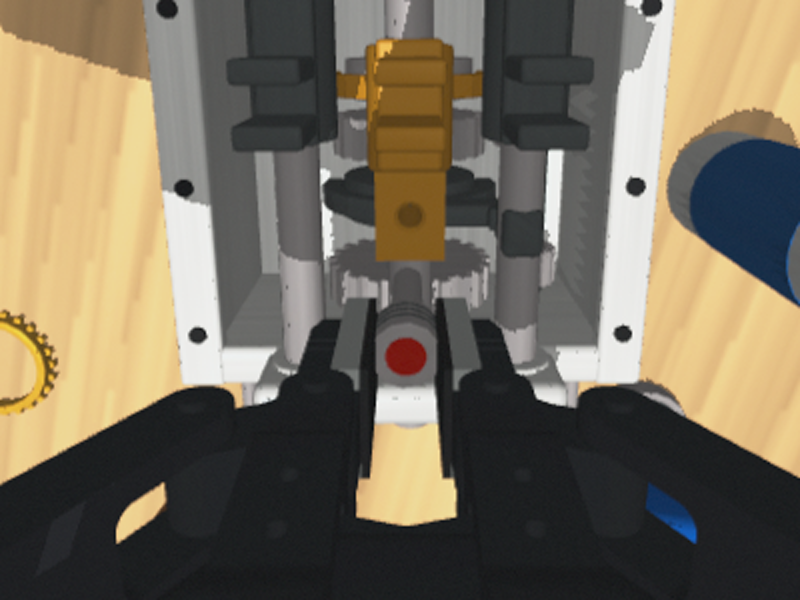

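The hole is at crop (410,214), full-frame (285,207). The held pin's red dot is at crop (405,356), full-frame (282.7,278). The fork and its neighbours lie parallel to the image columns, so yaw is right.

```bash
cat >> h.py <<'E'
def blob(d,box,f):
    u0,u1,v0,v1=box;c=d["img"].astype(float);m=np.zeros((420,560),bool);m[v0:v1,u0:u1]=1
    v,u=np.nonzero(m&f(c[...,0],c[...,1],c[...,2]));return len(u),u.mean(),v.mean()
RED=lambda b,g,r:(r>90)&(r>2.5*g)&(r>2.5*b)
gx=np.array([np.cos(np.radians(13.6)),np.sin(np.radians(13.6))]);gy=np.array([-gx[1],gx[0]])
E
python3 - <<'E'
from h import *
d=dict(np.load("w2.npz"));e=np.array([0.59445,0.02095,0.42867])
n,u,v=blob(d,(265,300,260,295),RED);print(n,u,v);p=ray(d,u,v,e[2]-.162);P=pts(d)
g=d["img"][195:220,270:300].astype(float).sum(2)
print("pin-tcp gb xy",(p-e)[:2]@gx*1000,(p-e)[:2]@gy*1000, "dot depth z",P[int(v)-2:int(v)+3,int(u)-2:int(u)+3,2].mean())
Q=P[190:228,262:308];c=d["img"][190:228,262:308].astype(float)
br=(c[...,2]>1.8*c[...,0]); hole=(c.sum(2)<np.median(c[br].sum(-1))*.8)&br
vv,uu=np.nonzero(hole[8:28,12:34]);hu,hv=uu.mean()+274,vv.mean()+198
h=ray(d,hu,hv,.158);print("hole px",len(uu),hu,hv,h,"hub z",np.median(P[197:200,276:296,2]),np.median(P[216:222,276:296,2]))
print("hole-tcp gb",(h-e)[:2]@gx*1000,(h-e)[:2]@gy*1000)
# yaw from hub edges (bronze boundary columns)
for vr in range(192,230,6):
    cc=d["img"][vr].astype(float);b=np.nonzero((cc[:,2]>1.7*cc[:,0])&(cc[:,2]>60)&(np.abs(np.arange(560)-285)<30))[0]
    if len(b): print(vr,b.min(),b.max())
E
```

```text
285 282.55087719298245 277.79298245614035
pin-tcp gb xy -0.3291358902087708 1.3356986073837434 dot depth z 0.26712672915752983
hole px 114 284.5701754385965 207.33333333333334 [0.5945095  0.02531342 0.158     ] hub z 0.15865850661185277 0.15865255729547417
hole-tcp gb 1.0838549756468727 4.227087788676318
192 267 302
198 267 302
204 267 302
210 267 302
216 268 301
222 268 301
228 268 301
```

```bash
python3 -m creep '[{"dp":[1,3,-15],"turn":[0,0,0],"claw":1},{"dp":[1,3,-35],"turn":[0,0,0],"claw":1},{"dp":[1,3,-47],"turn":[0,0,0],"claw":1},{"dp":[1,3,-47],"turn":[0,0,0],"claw":1},{"dp":[1,3,-47],"turn":[0,0,0],"claw":1},{"dp":[1,3,-47],"turn":[0,0,0],"claw":1}]'
python3 - <<'E'
from h import *
d=grab("wrist");np.savez("w3.npz",**d)
s=bot.get_state();e=s["ee_pos"];print(e,s["force"],s["grip_force"],s["grip_width"]);np.save("e3",e)
cv2.imwrite("pics/w3.png",cv2.resize(d["img"][180:330,190:380],(760,600),interpolation=cv2.INTER_CUBIC))
E
```

```text
clock: 4.5
ee_pos: [0.5958, 0.0245, 0.3826]
orientation: [1.943, 2.468, 0.001]
force: [-0.3, -0.3, -1.0]
grip_width: 0.154
grip_force: 49.2
[0.59577011 0.02466769 0.38279599] [ 0.20749845 -0.29844986 -0.16059264] 49.150856137275696 0.15691863007393297
```

View pics/w3.png

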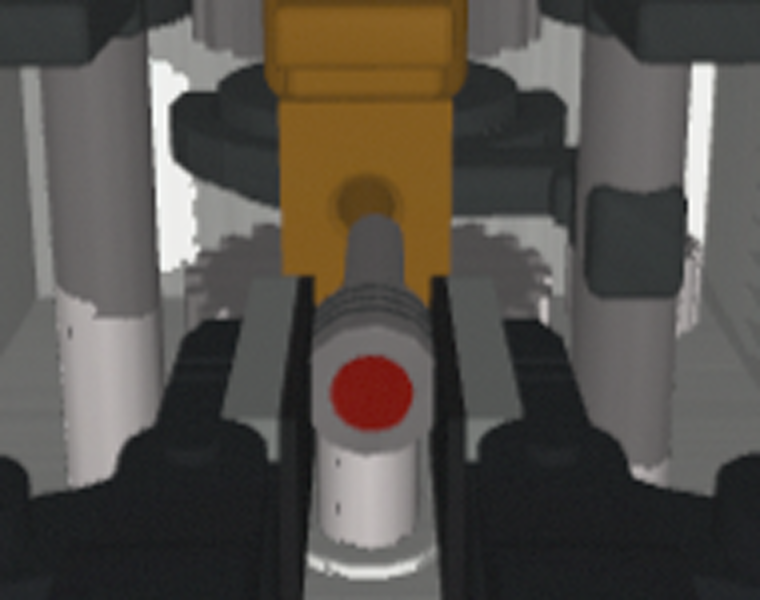

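The hole centre is at about crop (366,204) and the pin's tip end at about (375,215). The pin is about 1–1.5 mm too far to +x and still short of the hole in y. I'll project a pin model to confirm.

```bash
cat >> h.py <<'E'
def proj(d,p):
    q=np.linalg.inv(d["c2w"])@np.r_[p,1]; return d["cx"]+d["f"]*q[0]/-q[2], d["cy"]-d["f"]*q[1]/-q[2]
def pinhole(d,e,box_dot,tops=.162):
    n,u,v=blob(d,box_dot,RED);p=ray(d,u,v,e[2]-tops);return u,v,p
E
python3 - <<'E'
from h import *
d=dict(np.load("w3.npz"));e=np.load("e3.npy")
u,v,p=pinhole(d,e,(265,300,260,295));print("dot",u,v,p, "rel gb",(p-e)[:2]@gx*1e3,(p-e)[:2]@gy*1e3)
tip=p-[0,0,.052];print("pred tip",proj(d,tip),"crop",[(a-o)*4 for a,o in zip(proj(d,tip),(190,180))], "pred shoulder",proj(d,p-[0,0,.014]))
I=d["img"].astype(float)
for vr in (236,240,244,248):
    row=I[vr];nb=np.nonzero(~(row[262:304,2]>1.6*row[262:304,0]))[0]+262; print(vr,nb.min(),nb.max(),len(nb))
# hole: dark bronze
g=I.sum(2);sub=g[220:240,264:300];print(np.round(g[222:240:2,268:298:1]).astype(int))
E
```

```text
dot 282.55087719298245 277.79298245614035 [0.59538384 0.02546924 0.22079599] rel gb -0.1869632963227814 0.8699002672437594
pred tip (np.float64(282.48617886991354), np.float64(236.86805750935264)) crop [np.float64(369.9447154796542), np.float64(227.47223003741055)] pred shoulder (np.float64(282.5294154623131), np.float64(264.2173644923992))
236 278 303 13
240 277 303 15
244 276 303 16
248 276 303 17
[[257 255 251 257 253 252 250 252 250 253 253 243 247 244 245 247 249 251
  249 257 252 253 251 253 258 253 253 254 254 251]
 [256 255 253 253 252 248 249 243 228 221 210 202 197 203 197 201 206 214
  225 244 255 252 252 251 254 257 254 256 254 256]
 [248 257 255 246 251 247 232 212 190 186 182 180 185 188 190 179 182 186
  198 211 223 241 252 253 257 255 256 256 255 256]
 [254 252 249 256 240 218 209 188 182 178 180 187 181 188 184 182 185 180
  183 188 215 214 242 252 252 254 255 254 254 258]
 [250 255 255 247 226 224 188 169 180 181 181 184 183 187 186 188 184 180
  181 176 194 218 220 246 250 252 250 253 252 255]
 [249 256 254 243 230 228 196 174 179 177 182 189 184 187 189 180 179 178
  181 172 193 222 228 241 249 251 254 250 253 248]
 [252 252 256 244 229 227 213 178 179 178 182 192 216 222 232 236 236 228
  214 203 220 231 228 248 251 249 250 250 252 256]
 [249 248 250 253 250 238 236 228 202 195 218 229 231 234 233 235 235 234
  231 230 229 229 247 250 249 250 249 246 249 249]
 [249 250 257 253 252 244 241 238 233 228 225 228 230 235 234 238 235 234
  233 229 227 221 232 253 253 250 253 253 252 249]]
```

```bash
python3 - <<'E'
from h import *
d=dict(np.load("w3.npz"));e=np.load("e3.npy")
h=ray(d,281.0,230.5,.158);t=ray(d,283.3,236.9,.1688)
print(h,t,"gb delta",(h-t)[:2]@gx*1e3,(h-t)[:2]@gy*1e3,"world",(h-t)*1e3)
E
```

```text
[0.59444609 0.0254969  0.158     ] [0.5958485  0.02556259 0.1688    ] gb delta -1.378535028289038 0.26591674962997736 world [ -1.40241051  -0.06569093 -10.8       ]
```

```bash
python3 -m creep '[{"dp":[-1.4,0,0],"turn":[0,0,0],"claw":1},{"dp":[-1.4,0,-4],"turn":[0,0,0],"claw":1},{"dp":[-1.4,0,-8],"turn":[0,0,0],"claw":1},{"dp":[-1.4,0,-10],"turn":[0,0,0],"claw":1},{"dp":[-1.4,0,-12],"turn":[0,0,0],"claw":1},{"dp":[-1.4,0,-13],"turn":[0,0,0],"claw":1},{"dp":[-1.4,0,-13],"turn":[0,0,0],"claw":1}]'
python3 - <<'E'
from h import *
d=grab("wrist");np.savez("w4.npz",**d)
s=bot.get_state();e=s["ee_pos"];print(e,s["force"],s["moment"]);np.save("e4",e)
print(pinhole(d,e,(265,300,260,295)))
E
```

```text
clock: 5.13
ee_pos: [0.5943, 0.0252, 0.3685]
orientation: [-1.942, -2.469, 0.0]
force: [-0.1, -0.1, -0.8]
grip_width: 0.156
grip_force: 49.2
[0.59431843 0.02524362 0.36858887] [-0.58420172  0.51690442 -0.66328034] [-0.07265431 -0.06299785  0.01682086]
(np.float64(282.486013986014), np.float64(277.6748251748252), array([0.59366673, 0.02630361, 0.20658887]))
```

No contact force at a depth of 3–4 mm, so the pin is in the hole. I'll keep going in stages.

```bash
python3 -m creep '[{"dp":[0,0,-3],"turn":[0,0,0],"claw":1},{"dp":[0,0,-6],"turn":[0,0,0],"claw":1},{"dp":[0,0,-9],"turn":[0,0,0],"claw":1},{"dp":[0,0,-12],"turn":[0,0,0],"claw":1},{"dp":[0,0,-12],"turn":[0,0,0],"claw":1}]'
```

```text
clock: 5.6
ee_pos: [0.5943, 0.0252, 0.356]
orientation: [-1.942, -2.469, 0.0]
force: [1.3, -1.4, -1.8]
grip_width: 0.157
grip_force: 49.1
```

```bash
python3 -m creep '[{"dp":[0.2,-0.2,-4],"turn":[0,0,0],"claw":1},{"dp":[0.2,-0.2,-8],"turn":[0,0,0],"claw":1},{"dp":[0.2,-0.2,-12],"turn":[0,0,0],"claw":1},{"dp":[0.2,-0.2,-16],"turn":[0,0,0],"claw":1},{"dp":[0.2,-0.2,-19],"turn":[0,0,0],"claw":1},{"dp":[0.2,-0.2,-19],"turn":[0,0,0],"claw":1}]'
```

```text
clock: 6.1
ee_pos: [0.5945, 0.025, 0.337]
orientation: [-1.942, -2.469, 0.0]
force: [2.9, -2.7, -3.4]
grip_width: 0.152
grip_force: 49.1
```

```bash
python3 -m creep '[{"dp":[0.3,-0.3,-1],"turn":[0,0,0],"claw":1},{"dp":[0.3,-0.3,-2],"turn":[0,0,0],"claw":1},{"dp":[0.3,-0.3,-3],"turn":[0,0,0],"claw":1},{"dp":[0.3,-0.3,-3],"turn":[0,0,0],"claw":1}]'
```

```text
clock: 6.43
ee_pos: [0.5947, 0.0248, 0.3346]
orientation: [-1.942, -2.469, 0.0]
force: [1.3, -0.9, -1.2]
grip_width: 0.158
grip_force: 49.2
```

```bash
python3 -m creep '[{"dp":[0.1,-0.1,-0.7],"turn":[0,0,0],"claw":1},{"dp":[0.1,-0.1,-1.4],"turn":[0,0,0],"claw":1},{"dp":[0.1,-0.1,-1.4],"turn":[0,0,0],"claw":1}]'
```

```text
clock: 6.68
ee_pos: [0.5947, 0.0247, 0.3343]
orientation: [1.942, 2.469, 0.001]
force: [-2.6, -0.8, 8.7]
grip_width: 0.156
grip_force: 50.2
```

```bash
python3 -m creep '[{"dp":[0,0,-0.5],"turn":[0,0,0],"claw":1},{"dp":[0,0,-0.5],"turn":[0,0,0],"claw":1},{"dp":[0,0,-0.5],"turn":[0,0,0],"claw":1},{"dp":[0,0,0.5],"turn":[0,0,0],"claw":0.72},{"dp":[0,0,1],"turn":[0,0,0],"claw":0.72},{"dp":[0,0,1],"turn":[0,0,0],"claw":0.72},{"dp":[0,0,10],"turn":[0,0,0],"claw":0.72},{"dp":[0,0,35],"turn":[0,0,0],"claw":0.72},{"dp":[0,0,70],"turn":[0,0,0],"claw":0.72},{"dp":[0,0,95],"turn":[0,0,0],"claw":0.72},{"dp":[0,0,95],"turn":[0,0,0],"claw":0.72},{"dp":[0,0,95],"turn":[0,0,0],"claw":0.72}]'
python3 - <<'E'
from h import *
d=grab("wrist");np.savez("w5.npz",**d)
s=bot.get_state();e=s["ee_pos"];print(e,s["force"],s["grip_width"]);np.save("e5",e)
P=pts(d);n,u,v=blob(d,(240,330,150,300),RED);print(n,u,v,ray(d,u,v,.172),P[int(v)-2:int(v)+3,int(u)-2:int(u)+3,2].mean())
cv2.imwrite("pics/w5.png",d["img"])
E
```

```text
clock: 7.68
ee_pos: [0.5946, 0.0247, 0.43]
orientation: [1.941, 2.468, 0.003]
force: [0.3, 0.2, -0.8]
grip_width: 0.279
grip_force: 0.0
[0.59457686 0.02470896 0.42858735] [ 0.66297344  0.25353981 -0.6240309 ] 0.27901202049722273
106 281.85849056603774 216.16037735849056 [0.59434607 0.02534981 0.172     ] 0.17286984873909217
```

View pics/w5.png

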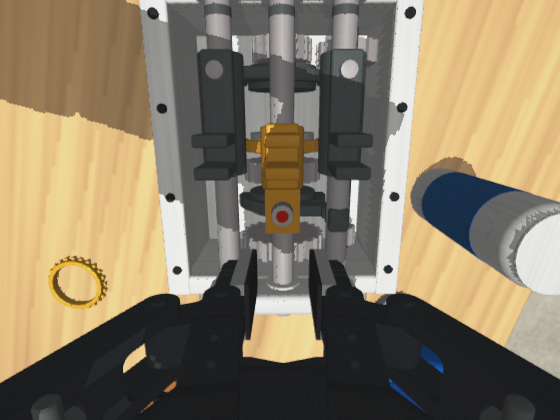

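The pin is seated: the red dot is at (282,216) and the head top reads about 173 mm against a hub top of about 158.5 mm. The jaws are just above it in the picture. I'll measure the jaws from depth.

```bash
python3 - <<'E'
from h import *
d=dict(np.load("w5.npz"));e=np.load("e5.npy");P=pts(d);pin=np.array([.59435,.02535])
m=(P[...,2]>.186)&(P[...,2]<.2);m[:100]=0;m[240:]=0;m[:,:180]=0;m[:,390:]=0
n,l,st,ce=cv2.connectedComponentsWithStats(m.astype(np.uint8))
for i in range(1,n):
    if st[i,4]<40: continue
    Q=P[l==i];a=(Q[:,:2]-pin)@gx*1e3;b=(Q[:,:2]-pin)@gy*1e3
    print(st[i],"x",np.percentile(a,[3,50,97]).round(1),"y",np.percentile(b,[3,50,97]).round(1),np.median(Q[:,2]))
print("case centre rel pin y",(np.array([.5865,.062])-pin)@gy*1e3)
print("jaw target",(pin+.044*gy))
E
```

```text
[191 134  39  15 519] x [-54.  -43.6 -33.2] y [49.5 53.7 57.2] 0.19450369169451975
[264 134  36  14 493] x [-10.2   0.1   9.7] y [50.1 53.8 57.5] 0.19459098554885282
[334 134  39  14 523] x [32.9 43.2 53.7] y [50.2 54.3 57.8] 0.19449678697698777
[194 166  37  15 515] x [-53.9 -43.1 -33.2] y [29.9 34.3 37.5] 0.19440192791625827
[265 166  35  15 495] x [-9.9  0.1 10. ] y [29.9 34.3 37.6] 0.19442297059935448
[333 166  38  14 503] x [33.1 43.2 53.7] y [30.6 34.6 37.9] 0.19447401805159456
case centre rel pin y 37.46823625905906
jaw target [0.58400375 0.06811628]
```

The middle jaws line up with the neighbours, so the rail starts in neutral. Their centre is 44 mm to +y of the pin. I'm turning the tool by 90° and going over the jaws.

```bash
python3 -m creep '[{"dp":[-10,43,0],"turn":[0,0,-0.12],"claw":0.5},{"dp":[-10,43,0],"turn":[0,0,-1.564],"claw":0.5},{"dp":[-10,43,0],"turn":[0,0,-1.564],"claw":0.5},{"dp":[-10,43,0],"turn":[0,0,-1.564],"claw":0.5},{"dp":[-10,43,0],"turn":[0,0,-1.564],"claw":0.5},{"dp":[-10,43,0],"turn":[0,0,-1.564],"claw":0.5},{"dp":[-10,43,0],"turn":[0,0,-1.564],"claw":0.5},{"dp":[-10,43,0],"turn":[0,0,-1.564],"claw":0.5},{"dp":[-10,43,0],"turn":[0,0,-1.564],"claw":0.5},{"dp":[-10,43,0],"turn":[0,0,-1.564],"claw":0.5},{"dp":[-10,43,0],"turn":[0,0,-1.564],"claw":0.5},{"dp":[-10,43,0],"turn":[0,0,-1.564],"claw":0.5},{"dp":[-10,43,0],"turn":[0,0,-1.564],"claw":0.5},{"dp":[-10,43,0],"turn":[0,0,-1.564],"claw":0.5},{"dp":[-10,43,-20],"turn":[0,0,-1.564],"claw":0.5},{"dp":[-10,43,-20],"turn":[0,0,-1.564],"claw":0.5},{"dp":[-10,43,-20],"turn":[0,0,-1.564],"claw":0.5}]' 40
python3 - <<'E'
from h import *
d=grab("wrist");s=bot.get_state();e=s["ee_pos"];M=R.from_rotvec(s["orientation"]).as_matrix();print(e,np.degrees(np.arctan2(M[1,1],M[0,1])),s["grip_width"])
P=pts(d);m=(P[...,2]>.186)&(P[...,2]<.2)
n,l,st,ce=cv2.connectedComponentsWithStats(m.astype(np.uint8))
for i in range(1,n):
    if st[i,4]<150: continue
    Q=P[l==i]-e;a=Q[:,:2]@gx*1e3;b=Q[:,:2]@gy*1e3
    print(st[i],"x",np.percentile(a,[3,50,97]).round(1),"y",np.percentile(b,[3,50,97]).round(1))
cv2.imwrite("pics/w6.png",d["img"])
E
```

```text
clock: 9.15
ee_pos: [0.5848, 0.0677, 0.4072]
orientation: [-3.117, -0.387, 0.005]
force: [0.7, -0.3, 0.2]
grip_width: 0.504
grip_force: 0.0
[0.58497088 0.06764016 0.40805587] -75.89080452581982 0.49723101037834955
[259 140  15  42 603] x [32.8 43.4 53.5] y [ 6.8 10.5 14.4]
[295 141  15  41 602] x [33.  43.5 53.6] y [-12.8  -9.   -5.3]
[260 216  14  39 538] x [-10.6   0.7   9.9] y [ 6.7 10.3 14.2]
[294 216  15  39 535] x [-10.5   0.9  10. ] y [-13.1  -9.3  -5.5]
[261 282  13  39 483] x [-54.6 -42.4 -33.8] y [ 6.6 10.3 14. ]
[293 283  14  38 486] x [-54.5 -42.1 -33.8] y [-13.1  -9.4  -5.7]
```

View pics/w6.png

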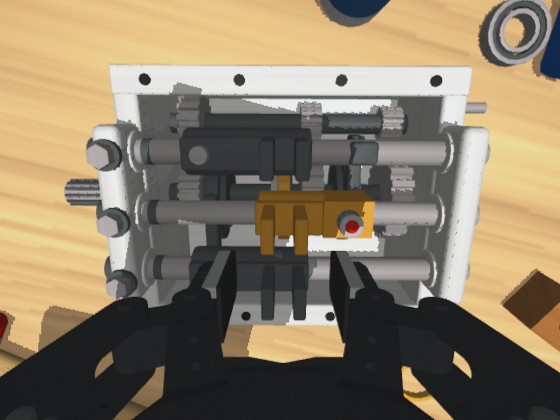

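Seen from the gearbox +x side, the bronze jaws at (268,236) and (302,236) are centred between the fingers (mid-line u≈283). The pin head is at (351,226). I'm descending and gripping.

```bash
python3 -m creep '[{"dp":[0,0.5,-25],"turn":[0,0,0],"claw":0.5},{"dp":[0,0.5,-45],"turn":[0,0,0],"claw":0.5},{"dp":[0,0.5,-55],"turn":[0,0,0],"claw":0.5},{"dp":[0,0.5,-59],"turn":[0,0,0],"claw":0.5},{"dp":[0,0.5,-59],"turn":[0,0,0],"claw":0.5},{"dp":[0,0.5,-59],"turn":[0,0,0],"claw":1},{"dp":[0,0.5,-59],"turn":[0,0,0],"claw":1},{"dp":[0,0.5,-59],"turn":[0,0,0],"claw":1},{"dp":[0,0.5,-59],"turn":[0,0,0],"claw":1},{"dp":[0,0.5,-59],"turn":[0,0,0],"claw":1}]' 60
```

```text
clock: 10.03
ee_pos: [0.585, 0.0681, 0.3506]
orientation: [3.118, 0.384, 0.004]
force: [-0.6, -1.0, 6.8]
grip_width: 0.311
grip_force: 60.1
```

```bash
python3 -m creep '[{"dp":[-0.5,2,0.0],"turn":[0,0,0],"claw":1},{"dp":[-1,4,0],"turn":[0,0,0],"claw":1},{"dp":[-1.5,6,0],"turn":[0,0,0],"claw":1},{"dp":[-2,8,0],"turn":[0,0,0],"claw":1},{"dp":[-2.4,9.7,0],"turn":[0,0,0],"claw":1},{"dp":[-2.4,9.7,0],"turn":[0,0,0],"claw":1}]'
```

```text
clock: 10.53
ee_pos: [0.5828, 0.0772, 0.3506]
orientation: [3.117, 0.383, 0.004]
force: [-0.6, -2.1, 6.4]
grip_width: 0.311
grip_force: 60.6
```

```bash
python3 -m creep '[{"dp":[-0.5,1.9,0],"turn":[0,0,0],"claw":1},{"dp":[-0.9,3.9,0],"turn":[0,0,0],"claw":1},{"dp":[-0.9,3.9,0],"turn":[0,0,0],"claw":1}]'
python3 -m creep '[{"dp":[-0.2,1,0],"turn":[0,0,0],"claw":1},{"dp":[-0.2,1,0],"turn":[0,0,0],"claw":1}]'
python3 -m creep '[{"dp":[-0.25,1,0],"turn":[0,0,0],"claw":1},{"dp":[-0.25,1,0],"turn":[0,0,0],"claw":1}]'
```

```text
clock: 10.78
ee_pos: [0.5818, 0.0814, 0.3506]
orientation: [3.117, 0.383, 0.004]
force: [-1.1, -1.6, 7.3]
grip_width: 0.309
grip_force: 60.6
clock: 10.95
ee_pos: [0.5815, 0.0826, 0.3506]
orientation: [3.118, 0.383, 0.003]
force: [-1.3, -0.6, 6.4]
grip_width: 0.311
grip_force: 60.7
clock: 11.12
ee_pos: [0.5812, 0.0838, 0.3507]
orientation: [3.118, 0.383, 0.003]
force: [-1.5, 2.6, 7.1]
grip_width: 0.314
grip_force: 60.7
```

The force has flipped to +y at 16 mm, so the ball is pulling the rail in. I'm continuing in small steps to the force null.

```bash
python3 -m creep '[{"dp":[-0.25,1,0],"turn":[0,0,0],"claw":1},{"dp":[-0.25,1,0],"turn":[0,0,0],"claw":1},{"dp":[-0.25,1,0],"turn":[0,0,0],"claw":1}]'
python3 -m creep '[{"dp":[-0.25,1,0],"turn":[0,0,0],"claw":1},{"dp":[-0.25,1,0],"turn":[0,0,0],"claw":1},{"dp":[-0.25,1,0],"turn":[0,0,0],"claw":1}]'
```

```text
clock: 11.37
ee_pos: [0.5809, 0.085, 0.3506]
orientation: [-3.118, -0.384, -0.003]
force: [-2.0, 2.2, 7.6]
grip_width: 0.312
grip_force: 60.7
clock: 11.62
ee_pos: [0.5807, 0.0858, 0.3506]
orientation: [3.118, 0.384, 0.003]
force: [-1.6, 0.2, 6.5]
grip_width: 0.313
grip_force: 60.7
```

```bash
python3 -m creep '[{"dp":[-0.2,0.6,0],"turn":[0,0,0],"claw":1},{"dp":[-0.2,0.6,0],"turn":[0,0,0],"claw":1},{"dp":[-0.2,0.6,0],"turn":[0,0,0],"claw":1}]'
python3 - <<'E'
from h import *
d=grab("wrist");np.savez("w7.npz",**d);s=bot.get_state();e=s["ee_pos"];print(e,s["force"]);P=pts(d);m=(P[...,2]>.186)&(P[...,2]<.2)
n,l,st,ce=cv2.connectedComponentsWithStats(m.astype(np.uint8))
for i in range(1,n):
    if st[i,4]<80: continue
    Q=P[l==i]-e;a=Q[:,:2]@gx*1e3;b=Q[:,:2]@gy*1e3
    print(st[i],"x",np.percentile(a,[3,50,97]).round(1),"y",np.percentile(b,[3,50,97]).round(1))
n,u,v=blob(d,(300,420,180,320),RED);p=ray(d,u,v,.172);print(u,v,p,(p[:2]-[.59435,.02535])@gy*1e3,P[int(v)-1:int(v)+2,int(u)-1:int(u)+2,2].mean())
cv2.imwrite("pics/w7.png",d["img"])
E
```

```text
clock: 11.87
ee_pos: [0.5806, 0.0861, 0.3506]
orientation: [3.117, 0.384, 0.004]
force: [-0.5, -3.1, 6.9]
grip_width: 0.314
grip_force: 60.7
[0.58059152 0.08613486 0.35063669] [ 0.21223258 -2.39273147  6.74319195]
[ 296  152   22   59 1228] x [33.  43.7 53.7] y [-11.9  -8.   -4.3]
[ 344  152   27   59 1368] x [33.1 43.8 53.7] y [-31.6 -27.3 -24.1]
[ 215  252   55   63 1491] x [-10.4   5.8  10.9] y [ 6.8 12.2 26.3]
[ 296  252   55   63 1460] x [-10.3   6.   11.3] y [-24.7 -10.7  -5.4]
[294 342  18  19 284] x [-36.6 -34.4 -33.6] y [-12.2  -8.2  -4.7]
375.5 265.5 [0.58970169 0.04299591 0.172     ] 18.244153389711574 0.17317603869064685
```

View pics/w7.png

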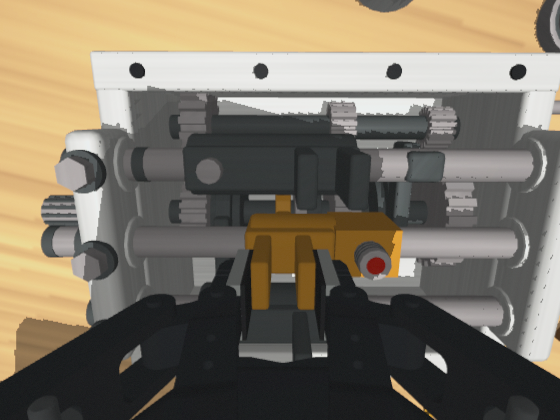

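The pin moved 18.2 mm, the jaws sit 18.4 mm past the neighbours, and the ball now resists in +y. That is the fourth-gear notch. I'm easing back slightly to the force null.

```bash
python3 -m creep '[{"dp":[0.1,-0.4,0],"turn":[0,0,0],"claw":1},{"dp":[0.1,-0.4,0],"turn":[0,0,0],"claw":1},{"dp":[0.1,-0.4,0],"turn":[0,0,0],"claw":1},{"dp":[0.1,-0.4,0],"turn":[0,0,0],"claw":1}]'; python3 -c "
from h import *
for i in range(4):
    grab('top'); s=bot.get_state(); print(s['force'],s['ee_pos'],s['grip_force'])"
```

```text
clock: 12.25
ee_pos: [0.5807, 0.0859, 0.3506]
orientation: [3.118, 0.383, 0.003]
force: [-0.6, -0.7, 7.0]
grip_width: 0.31
grip_force: 60.7
[-0.79787465 -0.11871939  7.55980849] [0.58065321 0.08594883 0.350633  ] 60.695003271102905
[-0.19792892 -0.38854613  6.59181293] [0.58063058 0.08594066 0.35064665] 60.69679498672485
[-0.96678013 -1.75313807  6.43858192] [0.58065002 0.08593192 0.35063232] 60.69466710090637
[-0.45813056 -0.58160044  7.21898673] [0.58063428 0.08592738 0.35063635] 60.69690942764282
```

Steady, with near-zero residual force along the rail, in the notch, and gripping at 60 N. I'm handing in.

```bash
python3 -c "
from cell import bot
print(bot.job_done())"
```

```text
the job is handed in; nothing more can be done
None
```

The lock pin is fully home in the fork with its head on the hub, the rail is in the fourth-gear notch (about 18.2 mm past neutral, by force and camera), and the arm is still gripping the jaws at 60 N; I did not re-check the bolts or bench items, but felt no unexpected contact.

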